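Put the calibration weights away in their cases

TASK

The balance check is finished: put the four knobbed steel calibration weights away, one at a time from the largest to the smallest, each standing upright on the floor of the round wooden case of its own size (largest weight in the largest case, and so on down to the smallest). Set each weight down gently rather than dropping it, and leave the little amber bottle and the white jar standing where they are.

Things in the scene. Friction and masses are not known exactly. Their poses are not given: they have to be found in the camera images.
- weight_500: largest of the four loose steel calibration weights (500 g): an upright turned cylinder with a narrower knob on top, body diameter 42 mm over the lower 50 mm, total height 80 mm, knob diameter 29 mm. Origin: centre of its underside; z up along its axis. It stands free on the work surface (z = 0); grip it by the body
- weight_200: second largest of the four loose steel calibration weights (200 g): an upright turned cylinder with a narrower knob on top, body diameter 32 mm over the lower 39 mm, total height 62 mm, knob diameter 22 mm. Origin: centre of its underside; z up along its axis. It stands free on the work surface (z = 0); grip it by the body
- weight_100: second smallest of the four loose steel calibration weights (100 g): an upright turned cylinder with a narrower knob on top, body diameter 24 mm over the lower 30 mm, total height 48 mm, knob diameter 16 mm. Origin: centre of its underside; z up along its axis. It stands free on the work surface (z = 0); grip it by the body
- weight_50: smallest of the four loose steel calibration weights (50 g): an upright turned cylinder with a narrower knob on top, body diameter 17 mm over the lower 23 mm, total height 36 mm, knob diameter 12 mm. Origin: centre of its underside; z up along its axis. It stands free on the work surface (z = 0); grip it by the body
- case_500: largest of the four shallow round open wooden cases, for the 500 g weight: outside diameter 70 mm, bore 60 mm, total height 14 mm, floor 5 mm thick (recess 9 mm deep). Fixed to the work surface. Origin: centre of its underside, on the work surface; z up
- case_200: second largest of the four shallow round open wooden cases, for the 200 g weight: outside diameter 58 mm, bore 48 mm, total height 14 mm, floor 5 mm thick (recess 9 mm deep). Fixed to the work surface. Origin: centre of its underside, on the work surface; z up
- case_100: second smallest of the four shallow round open wooden cases, for the 100 g weight: outside diameter 49 mm, bore 39 mm, total height 14 mm, floor 5 mm thick (recess 9 mm deep). Fixed to the work surface. Origin: centre of its underside, on the work surface; z up
- case_50: smallest of the four shallow round open wooden cases, for the 50 g weight: outside diameter 41 mm, bore 31 mm, total height 14 mm, floor 5 mm thick (recess 9 mm deep). Fixed to the work surface. Origin: centre of its underside, on the work surface; z up
- amber_bottle: bystander: small loose amber glass bottle with black cap, 34 mm diameter, 75 mm high, standing among the weights and cases. Origin: centre of its underside; z up
- white_jar: bystander: small loose white plastic screw-cap jar, 48 mm diameter, 55 mm high, standing among the weights and cases. Origin: centre of its underside; z up. Apart from these ten things the bench among them is bare, and for 40 mm beyond the outermost of them
Mind the look-alikes: they are no part of the job. Leave any pink look-alike of the weight_100 alone. What is shaped like the case_50 but pink is not meant.

How it is judged:
By the outcome, as a careful person would: the job done as asked, in the order asked, and still so for the second after the job is handed in, with the robot touching nothing.
It also fails if it takes over 120 s, if anything falls off the work surface, if the arm or the gripper's body presses on something with over 40 N, if the wrist force passes 120 N, or if a joint passes its speed limit or range.

ROBOT

A 6-joint arm with a two-finger parallel gripper is mounted at the origin on the work surface. World frame = base frame: x ahead of the robot, y to its left, z up, the work surface at z = 0. Lengths are in m, angles in rad, forces in N, time in s.
With the tool pointing down it reaches from about 0.25 to 0.775 m from the base axis. Payload 4 kg.
Tool frame: the origin (TCP) lies midway between the tips of the shut fingers; the grasp point (between the pads) lies 19 mm behind it (robot.hold_point_z is the distance from the TCP to the grasp point, in m); z points along the fingers, y is the line along which they close (so a half turn about z gives the same grasp; the last joint's range is limited). The gripper opens to 94 mm and grips with 3 to 60 N. Pads are 16 mm wide; open, the fingers measure 119 mm over their backs; the gripper's body (75 mm by 177 mm) begins 78 mm behind the grasp point.
Start: joints at [-1.332, 0.087, 1.371, -0, 1.684, -0.103], TCP at [0.184, -0.518, 0.206] pointing down, gripper open.
Joint ranges: [-3.1, 3.1], [-0.76, 2.03], [0.27, 2.55], [-1.08, 4.22], [0.17, 2.65], [-2.57, 2.57]. Speed limits (rad/s): [2.79, 2.79, 3.14, 3.14, 3.14, 3.14].

INTERFACE

Orientations are given as [roll, pitch, yaw] about the fixed x, y, z axes, in that order (R = Rz(yaw) Ry(pitch) Rx(roll)).
In Python, from bench import readout, imaging, robot gives the robot as it stands.
- The arm moves only by the tool carry_out, never from a script. Its argument "motion" is text: rows parted by semicolons, each of 7 numbers parted by spaces: the shift along the tool's x, y, z each as a share of 200 mm, from -1 to 1, then the turn, a rotation vector about the tool's x, y, z each as a share of 120 degrees, from -1 to 1, then the opening, from 0 (shut) to 1 (fully open). A call has 1 to 12 rows; each row shifts and turns the commanded pose from where the row before left it, along the tool's axes as they then stand; what a row does not reach is not made up. A row lasts 1/8 s, in which the tool goes at most 62.5 mm and 10.7 degrees, less where a joint would pass 70% of its speed; a pose out of reach is approached as far as the arm can. A call with a number of a shift or a turn outside -1 to 1 is refused whole. A call with a gripper value outside its range is refused whole. The fingers move at their own pace and stop on an object; the grip force is fixed at half the most. Time passes only in rows, so rows that do not move let the fingers close. It gives the time, the measured TCP pose, the force, the opening and the grip force at its end, in the units of the state.
- readout.get_obs(): the state, without advancing time (a new reading comes with each control period).
- imaging.snapshot(name): name is "scene" or "top" or "wrist"; returns a dict with "pixels" (480x640x3 uint8, red, green, blue), "fx", "fy", "cx", "cy" (pixels), "R" (3x3) and "t" (3): a world point X has camera coordinates R X + t. Camera axes: x right, y down, z forward; pixel columns grow to the right and rows downward; lengths in m; the calibration is good to about 2 mm. A picture is of the moment at which its call begins. There is no depth.
- robot.close_job(): hands the job in; it is judged then, once.
The state is a dict: "time": time; "joint_positions": joint angles; "qvel": joint speeds; "joint_torque": joint torques, N m; "tool_pos": TCP position; "ee_rot": TCP orientation; "wrist_force": force on the tool from outside, world axes, zero at the start; "wrist_torque": the same for the moment, N m; "width": finger opening in m; "finger_force": force on a finger pad.
Only numpy, scipy, OpenCV 4.12 (cv2) and the standard library are available. Lean on these libraries where they do the work, as an engineer would, in place of code of your own. Each camera call takes 0.05 s, during which the arm holds its last target. There are 200 camera calls.

## Working session

There is one attempt and no reset: what is moved stays moved. The work goes in short steps, Python scripts to look and compute and a tool call to move; the robot and the scene stay as the last step left them, time stands still between calls to the robot, and variables do not carry over. Pictures are saved under pics/ and viewed, at most 14 in all, crops included, and the job is handed in when it is done.

Besides the shell and the picture viewer there is one more tool, called after "Call:" as name(argument=value, ...) on one line, values as JSON. carry_out: Moves the arm, as the interface text tells. Its arguments: {"type":"object","properties":{"motion":{"type":"string"}},"required":["motion"]}

```bash
mkdir -p pics; ls
python3 - <<'E'
from bench import readout, imaging, robot
import cv2,numpy as np
o=readout.get_obs(); print(o['time'],o['tool_pos'],o['ee_rot'],o['width'],robot.hold_point_z)
for n in ("scene","top"):
    s=imaging.snapshot(n); np.savez(f'pics/{n}0.npz',**s); cv2.imwrite(f'pics/{n}0.png',s['pixels'][...,::-1])
    C=-np.array(s['R']).T@np.array(s['t']); print(n,s['fx'],s['cx'],s['cy'],C,np.array(s['R']).round(3).tolist())
E
```

```text
pics
0.0 [ 0.18419373 -0.517645    0.20432632] [-3.13940203e+00 -1.95384031e-04  3.41790079e-01] 0.09392118971526625 0.0188
scene 575.8502374413189 304.2757974231922 244.0837315849021 [ 1.19136299 -0.03318389  0.69496875] [[0.068, 0.997, -0.021], [0.711, -0.063, -0.7], [-0.7, 0.033, -0.714]]
top 476.27503108339147 319.55858056911984 230.867139379747 [ 0.39596832 -0.01499382  0.76019429] [[-0.008, -1.0, -0.015], [-0.986, 0.01, -0.166], [0.166, 0.014, -0.986]]
```

View pics/top0.png

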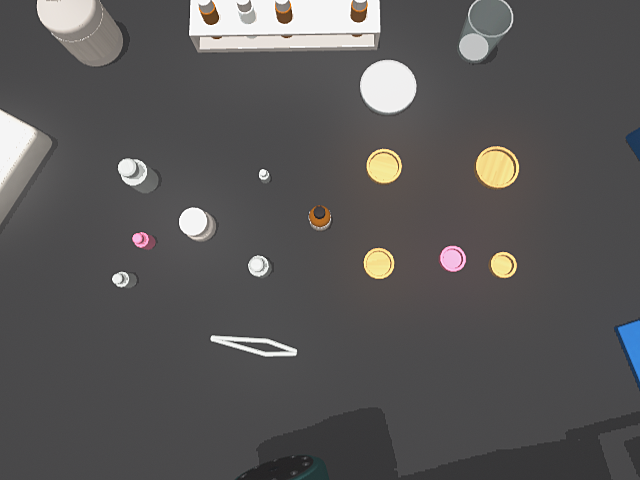

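View pics/scene0.png

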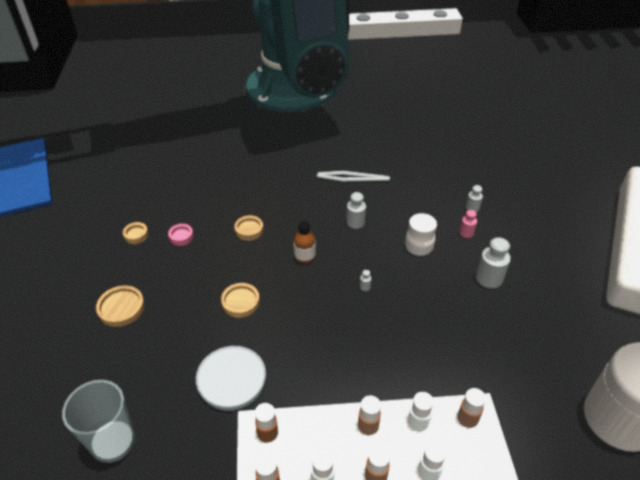

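Top view: 500 g at (136,173), 200 g at (260,266), 100 g at (123,280), 50 g at (264,176). The pink look-alikes are the weight at (144,241) and the case at (453,259). The wooden cases are at (497,167), (384,166), (379,263) and (503,265). In the scene view the weights are at (493,263), (356,211), (475,198) and (366,281), and the cases at (120,305), (240,299), (248,227) and (135,232).

```bash
cat > h.py <<'E'
import numpy as np,cv2
def ray(s,p):
    R=np.array(s['R']);d=R.T@np.array([(p[0]-s['cx'])/s['fx'],(p[1]-s['cy'])/s['fy'],1]);return -R.T@np.array(s['t']),d/np.linalg.norm(d)
def plane(s,p,z):
    c,d=ray(s,p);return c+d*(z-c[2])/d[2]
def tri(rs):
    A=sum(np.eye(3)-np.outer(d,d) for c,d in rs);b=sum((np.eye(3)-np.outer(d,d))@c for c,d in rs)
    X=np.linalg.solve(A,b);return X,max(np.linalg.norm((np.eye(3)-np.outer(d,d))@(X-c)) for c,d in rs)
def blob(mask,p):
    n,l,st,_=cv2.connectedComponentsWithStats(mask.astype('uint8'))
    ys,xs=np.nonzero(l>0);i=np.argmin((xs-p[0])**2+(ys-p[1])**2);m=(l==l[ys[i],xs[i]]).astype('uint8')
    c=max(cv2.findContours(m,cv2.RETR_EXTERNAL,cv2.CHAIN_APPROX_NONE)[0],key=len)[:,0]
    return m,c
E
python3 - <<'E'
from h import *
T,S=[dict(np.load(f'pics/{n}0.npz')) for n in('top','scene')]
seeds={'w500':((136,173),(493,263)),'w200':((260,266),(356,211)),'w100':((123,280),(475,198)),'w50':((264,176),(366,281)),'bottle':((319,217),(305,246)),'jar':((197,224),(421,235)),'pinkw':((144,241),(468,225)),
'c500':((497,167),(120,305)),'c200':((384,166),(240,299)),'c100':((379,263),(248,227)),'c50':((503,265),(135,232)),'pinkc':((453,259),(181,234))}
for k,(a,b) in seeds.items():
    out=[];rs=[]
    for s,p,th in((T,a,22),(S,b,35)):
        im=s['pixels'].astype(int);bg=cv2.medianBlur(s['pixels'],91).astype(int)
        m,c=blob(np.abs(im-bg).max(2)>th,p);M=cv2.moments(m,True);q=(M['m10']/M['m00'],M['m01']/M['m00'])
        x,y,w,h=cv2.boundingRect(c);rs.append(ray(s,q));out.append((np.round(q,1).tolist(),w,h,int(m.sum())))
        if k[0]=='c': 
            P=np.array([plane(s,pp,.014)[:2] for pp in c.astype(float)]);(cc,r)=cv2.minEnclosingCircle(P.astype('float32'));out.append((np.round(cc,4).tolist(),round(r*2,4)))
    X,e=tri(rs);print(k,X.round(4),'gap',round(e,4),out)
for n,s,bx in(('t',T,(90,140,300,300)),('s',S,(330,170,530,310))):
    x0,y0,x1,y1=bx;cv2.imwrite(f'pics/crop_{n}.png',cv2.resize(s['pixels'][y0:y1,x0:x1,::-1],None,fx=3.7,fy=3.7,interpolation=cv2.INTER_CUBIC))
E
```

```text
w500 [0.6108 0.2854 0.0365] gap 0.0012 [([136.6, 174.8], 41, 35, 882), ([494.9, 261.9], 32, 51, 1188)]
w200 [0.4653 0.0905 0.0303] gap 0.0006 [([258.4, 265.8], 23, 23, 377), ([356.0, 209.6], 20, 38, 562)]
w100 [ 0.4481  0.3085 -0.0059] gap 0.0056 [([122.5, 279.5], 25, 17, 263), ([471.5, 211.8], 24, 54, 691)]
w50 [0.6127 0.0858 0.0179] gap 0.0011 [([263.9, 175.4], 14, 14, 118), ([365.4, 279.4], 12, 22, 205)]
bottle [ 0.5389 -0.004   0.0228] gap 0.0012 [([319.9, 219.1], 25, 26, 389), ([304.4, 246.8], 23, 30, 550)]
jar [0.532  0.1885 0.0295] gap 0.0009 [([196.7, 223.9], 38, 35, 970), ([421.0, 233.5], 32, 44, 1127)]
pinkw [0.5053 0.2714 0.0442] gap 0.0063 [([143.3, 240.3], 24, 18, 305), ([471.5, 211.8], 24, 54, 691)]
c500 [ 0.6243 -0.2919  0.0094] gap 0.0005 [([496.2, 167.1], 45, 43, 1531), ([0.6239, -0.2899], 0.075), ([119.5, 305.1], 49, 42, 1606), ([0.6272, -0.2894], 0.0826)]
c200 [ 0.6285 -0.1089  0.0097] gap 0.0006 [([383.4, 166.0], 36, 36, 1024), ([0.6274, -0.1087], 0.061), ([239.8, 299.1], 40, 36, 1129), ([0.6318, -0.1091], 0.0701)]
c100 [ 0.4701 -0.0957  0.0101] gap 0.0009 [([378.3, 262.8], 32, 32, 794), ([0.4698, -0.0961], 0.0505), ([248.5, 226.9], 30, 27, 628), ([0.4741, -0.0939], 0.0649)]
c50 [ 0.4655 -0.2902  0.0104] gap 0.0006 [([502.5, 264.6], 29, 28, 607), ([0.4653, -0.2892], 0.0449), ([134.9, 232.0], 26, 23, 478), ([0.4691, -0.2873], 0.0567)]
pinkc [ 0.4763 -0.2121  0.0097] gap 0.0007 [([452.0, 258.2], 27, 27, 582), ([180.2, 233.8], 27, 23, 494)]
```

View pics/crop_t.png

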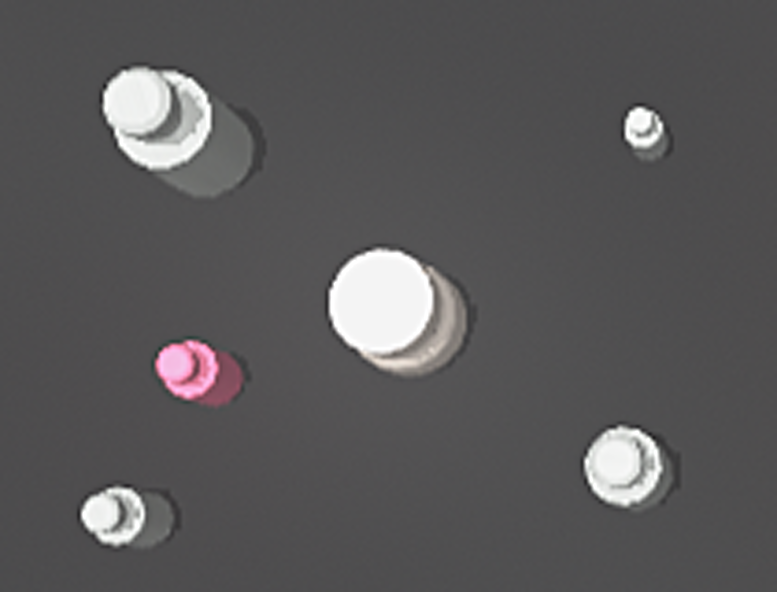

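View pics/crop_s.png

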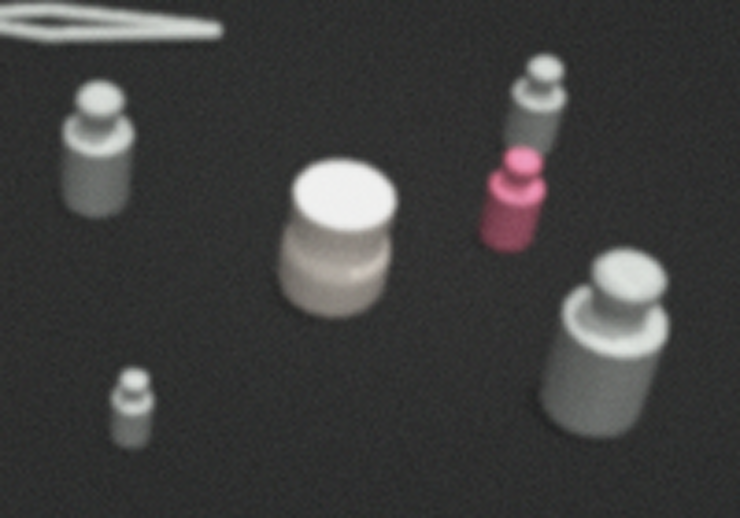

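In the crops, the grey weight at top (121,279) / scene (476,200) is the weight_100. The pink one at (143,240) / (471,222) stands in front of it and is a look-alike. The scene blob merged the two, so I triangulate the knobs instead and work out the first move.

```bash
cat >> h.py <<'E'
def go(x,y,z=None):
    from bench import readout
    from scipy.spatial.transform import Rotation as Ro
    o=readout.get_obs();R=Ro.from_euler('xyz',o['ee_rot']).as_matrix();p=np.array(o['tool_pos'])
    d=np.array([x,y,p[2] if z is None else z])-p;s=R.T@d/.2
    print('pos',p.round(4),'rpy',np.round(o['ee_rot'],3),'total shares',s.round(3),'min rows',int(np.ceil(np.linalg.norm(s)/.3)))
E
python3 - <<'E'
from h import *
T,S=[dict(np.load(f'pics/{n}0.npz')) for n in('top','scene')]
for k,a,b in(('500',(127,167),(500,244.6)),('200',(257,264.6),(357,196.5)),('100',(117.6,278.1),(477.3,188.1)),('50',(263.5,173),(366,272.7)),('pink',(139.5,237.8),(471,213.2))):
    print(k,[v if np.isscalar(v) else v.round(4) for v in tri([ray(T,a),ray(S,b)])])
go(.611,.285)
E
```

```text
500 [array([0.6116, 0.2844, 0.0755]), np.float64(0.0012354738629549052)]
200 [array([0.4644, 0.0897, 0.0589]), np.float64(0.001887433129524037)]
100 [array([0.4473, 0.3017, 0.046 ]), np.float64(0.0017420263129608083)]
50 [array([0.6123, 0.0852, 0.0329]), np.float64(0.0018133738538390481)]
pink [array([0.5086, 0.2731, 0.0453]), np.float64(0.002634235822700972)]
pos [ 0.1842 -0.5177  0.2044] rpy [-3.14  -0.     0.342] total shares [ 3.356 -3.066  0.007] min rows 16
```

Call:
carry_out(motion="0.19 -0.17 0 0 0 0 1;0.19 -0.17 0 0 0 0 1;0.19 -0.17 0 0 0 0 1;0.19 -0.17 0 0 0 0 1;0.19 -0.17 0 0 0 0 1;0.19 -0.17 0 0 0 0 1;0.19 -0.17 0 0 0 0 1;0.19 -0.17 0 0 0 0 1;0.19 -0.17 0 0 0 0 1;0.19 -0.17 0 0 0 0 1;0.19 -0.17 0 0 0 0 1;0.19 -0.17 0 0 0 0 1")

```text
time: 1.6
tool_pos: [0.4775, 0.0207, 0.205]
ee_rot: [3.141, 0.001, 0.342]
wrist_force: [-0.5, 0.5, 0.6]
width: 0.094
finger_force: 0.0
```

Call:
carry_out(motion="0.19 -0.17 0 0 0 0 1;0.19 -0.17 0 0 0 0 1;0.19 -0.17 0 0 0 0 1;0.19 -0.17 0 0 0 0 1;0.19 -0.17 0 0 0 0 1;0 -0.17 0 0 0 0 1;0 0 0 0 0 0 1;0 0 0 0 0 0 1")

```text
time: 2.6
tool_pos: [0.5878, 0.2743, 0.205]
ee_rot: [3.141, 0.001, 0.342]
wrist_force: [-0.5, 0.2, 0.0]
width: 0.0941
finger_force: 0.0
```

Run:
```python
from h import *
from bench import imaging
go(.6112,.285)
s=imaging.snapshot('wrist');cv2.imwrite('pics/w1.png',s['pixels'][...,::-1])
C,_=ray(s,(0,0));print(C)
R=np.array(s['R'])
for z in(0,.08):
    q=R@np.array([.6112,.285,z])+s['t'];print(z,q[:2]/q[2]*s['fx']+[s['cx'],s['cy']])
```

```text
pos [0.5878 0.2743 0.205 ] rpy [3.141e+00 1.000e-03 3.420e-01] total shares [ 0.128 -0.011 -0.   ] min rows 1
[0.6565365  0.29877358 0.38525354]
0 [324.34144023 183.26494864]
0.08 [323.79171318 195.70186057]
```

View pics/w1.png

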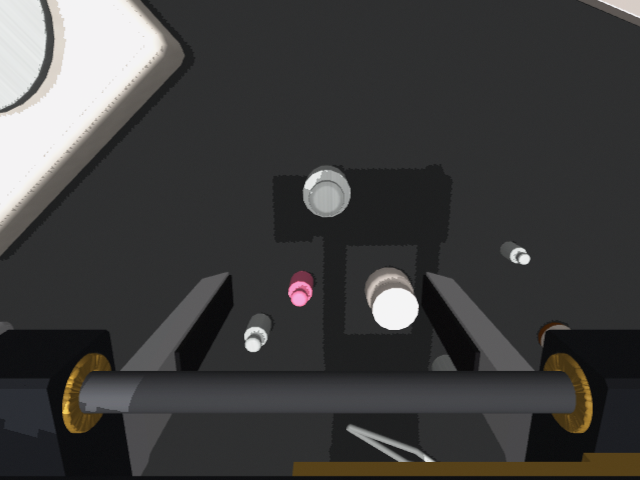

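The weight_500 shows at (327,192) in the wrist view, within 2–3 px of the prediction, and the pink one at (300,288) is clear. Going down to tip height 14 mm.

Call:
carry_out(motion="0.13 -0.01 0 0 0 0 1;0 0 0.2 0 0 0 1;0 0 0.2 0 0 0 1;0 0 0.2 0 0 0 1;0 0 0.2 0 0 0 1;0 0 0.1 0 0 0 1;0 0 0.055 0 0 0 1;0 0 0 0 0 0 1;0 0 0 0 0 0 1")

```text
time: 3.78
tool_pos: [0.613, 0.2859, 0.0166]
ee_rot: [3.142, -0.004, 0.342]
wrist_force: [0.4, -1.1, 0.5]
width: 0.0938
finger_force: 0.0
```

Call:
carry_out(motion="0 0 0 0 0 0 0.6;0 0 0 0 0 0 0.4;0 0 0 0 0 0 0.3;0 0 0 0 0 0 0.3;0 0 0 0 0 0 0.3;0 0 0 0 0 0 0.3;0 0 0 0 0 0 0.3;0 0 0 0 0 0 0.3")

```text
time: 4.78
tool_pos: [0.6118, 0.2849, 0.0144]
ee_rot: [3.141, 0.0, 0.342]
wrist_force: [1.0, -3.7, 0.1]
width: 0.041
finger_force: 30.0
```

Call:
carry_out(motion="0 0 -0.05 0 0 0 0;0 0 -0.15 0 0 0 0;0 0 -0.2 0 0 0 0;0 0 -0.2 0 0 0 0;0 0 -0.1 0 0 0 0;0 0 0 0 0 0 0")

```text
time: 5.52
tool_pos: [0.6123, 0.2861, 0.1559]
ee_rot: [-3.141, -0.003, 0.342]
wrist_force: [0.2, 0.4, -5.2]
width: 0.0415
finger_force: 30.0
```

Call:
carry_out(motion="-0.04 0.12 0 0 0 0 0;-0.075 0.23 0 0 0 0 0;-0.075 0.23 0 0 0 0 0;-0.075 0.23 0 0 0 0 0;-0.075 0.23 0 0 0 0 0;-0.075 0.23 0 0 0 0 0;-0.075 0.23 0 0 0 0 0;-0.075 0.23 0 0 0 0 0;-0.075 0.23 0 0 0 0 0;-0.075 0.23 0 0 0 0 0;-0.075 0.23 0 0 0 0 0;-0.075 0.23 0 0 0 0 0")

```text
time: 7.02
tool_pos: [0.6241, -0.2738, 0.1512]
ee_rot: [-3.138, 0.004, 0.341]
wrist_force: [-0.6, -0.3, -4.7]
width: 0.0415
finger_force: 30.0
```

Call:
carry_out(motion="-0.04 0.08 0 0 0 0 0;0 0 0 0 0 0 0;0 0 0 0 0 0 0;0 0 0 0 0 0 0")

```text
time: 7.52
tool_pos: [0.6244, -0.2878, 0.1545]
ee_rot: [-3.141, -0.0, 0.344]
wrist_force: [-0.4, -0.0, -4.6]
width: 0.0415
finger_force: 30.0
```

Run:
```python
from h import *
from bench import imaging
go(.6245,-.2905,.0205)
s=imaging.snapshot('wrist');cv2.imwrite('pics/w2.png',s['pixels'][...,::-1])
```

```text
pos [ 0.6244 -0.2878  0.1545] rpy [-3.141 -0.     0.344] total shares [-0.004  0.013  0.67 ] min rows 3
```

View pics/w2.png

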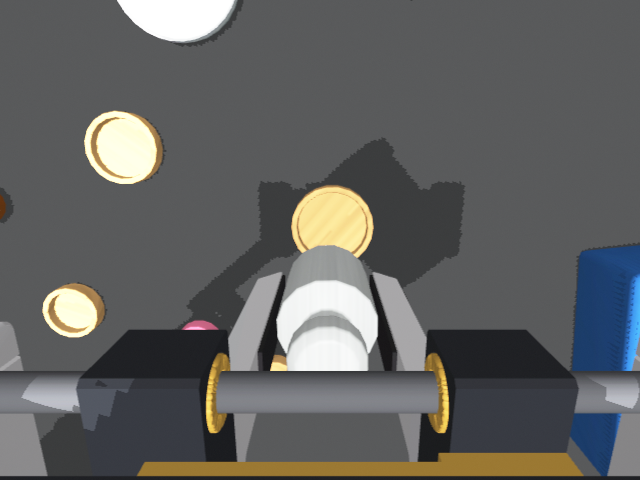

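The weight hangs at column 327 over case_500, which is centred at (332,224), so it lines up. Lowering.

Call:
carry_out(motion="-0.005 0.013 0.15 0 0 0 0;0 0 0.2 0 0 0 0;0 0 0.15 0 0 0 0;0 0 0.1 0 0 0 0;0 0 0.05 0 0 0 0;0 0 0 0 0 0 0;0 0 0 0 0 0 0;0 0 0 0 0 0 0")

```text
time: 8.57
tool_pos: [0.625, -0.2929, 0.0263]
ee_rot: [3.139, -0.002, 0.342]
wrist_force: [0.1, 0.1, -4.1]
width: 0.0416
finger_force: 30.0
```

Call:
carry_out(motion="0 0 0.01 0 0 0 0;0 0 0.007 0 0 0 0;0 0 0.005 0 0 0 0;0 0 0 0 0 0 0;0 0 0 0 0 0 0")

```text
time: 9.2
tool_pos: [0.6241, -0.2924, 0.0201]
ee_rot: [3.142, 0.0, 0.342]
wrist_force: [-0.4, -0.1, -5.5]
width: 0.0413
finger_force: 30.0
```

Call:
carry_out(motion="0 0 0.003 0 0 0 0;0 0 0.002 0 0 0 0;0 0 0 0 0 0 0;0 0 0 0 0 0 0")

```text
time: 9.7
tool_pos: [0.6242, -0.2924, 0.0194]
ee_rot: [3.141, -0.0, 0.342]
wrist_force: [0.8, 1.1, -4.2]
width: 0.0417
finger_force: 30.0
```

Call:
carry_out(motion="0 0 0.003 0 0 0 0;0 0 0.002 0 0 0 0;0 0 0 0 0 0 0;0 0 0 0 0 0 0")

```text
time: 10.2
tool_pos: [0.6242, -0.2924, 0.0194]
ee_rot: [3.141, -0.0, 0.342]
wrist_force: [-3.1, 2.7, 5.5]
width: 0.041
finger_force: 30.0
```

Contact: the wrist force went from −4 N to +5.5 N. Releasing and lifting.

Call:
carry_out(motion="0 0 0 0 0 0 0.5;0 0 0 0 0 0 0.6;0 0 0 0 0 0 0.7;0 0 0 0 0 0 0.75;0 0 0 0 0 0 0.75;0 0 -0.1 0 0 0 0.75;0 0 -0.2 0 0 0 0.75;0 0 -0.2 0 0 0 0.75;0 0 -0.2 0 0 0 0.75;0 0 -0.2 0 0 0 0.75;0 0 0 0 0 0 0.75;0 0 0 0 0 0 0.75")

```text
time: 11.7
tool_pos: [0.6239, -0.2923, 0.1982]
ee_rot: [3.141, -0.0, 0.342]
wrist_force: [-0.0, 0.1, -1.3]
width: 0.0704
finger_force: 0.0
```

Run:
```python
from h import *
go(.465,.0903)
```

```text
pos [ 0.6239 -0.2923  0.1982] rpy [ 3.141 -0.     0.342] total shares [-0.107 -2.069 -0.   ] min rows 7
```

Call:
carry_out(motion="-0.012 -0.23 0 0 0 0 0.75;-0.012 -0.23 0 0 0 0 0.75;-0.012 -0.23 0 0 0 0 0.75;-0.012 -0.23 0 0 0 0 0.75;-0.012 -0.23 0 0 0 0 0.75;-0.012 -0.23 0 0 0 0 0.75;-0.012 -0.23 0 0 0 0 0.75;-0.012 -0.23 0 0 0 0 0.75;-0.012 -0.23 0 0 0 0 0.75;0 0 0 0 0 0 0.75;0 0 0 0 0 0 0.75;0 0 0 0 0 0 0.75")

```text
time: 13.2
tool_pos: [0.4651, 0.0894, 0.1973]
ee_rot: [3.142, 0.002, 0.34]
wrist_force: [0.3, -0.6, -0.4]
width: 0.0705
finger_force: 0.0
```

Run:
```python
from h import *
from bench import imaging
go(.465,.0903,.014)
s=imaging.snapshot('top');cv2.imwrite('pics/t2.png',s['pixels'][...,::-1])
```

```text
pos [0.4651 0.0894 0.1973] rpy [3.142e+00 2.000e-03 3.400e-01] total shares [ 0.002 -0.005  0.916] min rows 4
```

View pics/t2.png

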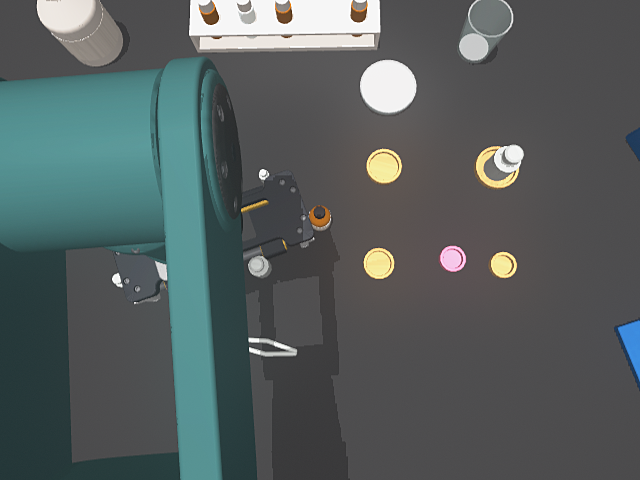

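The weight_500 stands inside case_500, knob at (514,155), case (497,167). Now the 200 g.

Call:
carry_out(motion="0 0 0.2 0 0 0 0.75;0 0 0.2 0 0 0 0.75;0 0 0.2 0 0 0 0.75;0 0 0.2 0 0 0 0.75;0 0 0.08 0 0 0 0.75;0 0 0.036 0 0 0 0.75;0 0 0 0 0 0 0.75;0 0 0 0 0 0 0.6;0 0 0 0 0 0 0.4;0 0 0 0 0 0 0.2;0 0 0 0 0 0 0;0 0 0 0 0 0 0")

```text
time: 14.75
tool_pos: [0.4651, 0.0903, 0.0151]
ee_rot: [3.141, -0.0, 0.342]
wrist_force: [0.1, -0.1, 1.1]
width: 0.0315
finger_force: 30.0
```

Call:
carry_out(motion="0 0 0 0 0 0 0;0 0 0 0 0 0 0;0 0 0 0 0 0 0")

```text
time: 15.12
tool_pos: [0.4652, 0.0903, 0.0151]
ee_rot: [3.141, -0.0, 0.342]
wrist_force: [0.5, 0.6, 2.5]
width: 0.0314
finger_force: 30.0
```

Call:
carry_out(motion="0 0 -0.05 0 0 0 0;0 0 -0.15 0 0 0 0;0 0 -0.2 0 0 0 0;0 0 -0.2 0 0 0 0;0 0 -0.1 0 0 0 0;0 0 0 0 0 0 0")

```text
time: 15.88
tool_pos: [0.4659, 0.0908, 0.1567]
ee_rot: [3.141, -0.004, 0.342]
wrist_force: [-0.9, -0.4, -2.2]
width: 0.0313
finger_force: 30.0
```

Call:
carry_out(motion="0.04 0.1 0 0 0 0 0;0.07 0.2 0 0 0 0 0;0.07 0.2 0 0 0 0 0;0.07 0.2 0 0 0 0 0;0.07 0.2 0 0 0 0 0;0.07 0.2 0 0 0 0 0;0.043 0.112 0 0 0 0 0;0 0 0 0 0 0 0;0 0 0 0 0 0 0;0 0 0 0 0 0 0")

```text
time: 17.12
tool_pos: [0.6272, -0.1082, 0.1545]
ee_rot: [-3.141, 0.001, 0.343]
wrist_force: [-0.6, -0.7, -1.6]
width: 0.0312
finger_force: 30.0
```

Run:
```python
from h import *
go(.628,-.109,.0201)
```

```text
pos [ 0.6272 -0.1082  0.1545] rpy [-3.141e+00  1.000e-03  3.430e-01] total shares [0.003 0.005 0.672] min rows 3
```

Call:
carry_out(motion="0.003 0.005 0.15 0 0 0 0;0 0 0.2 0 0 0 0;0 0 0.15 0 0 0 0;0 0 0.1 0 0 0 0;0 0 0.05 0 0 0 0;0 0 0.01 0 0 0 0;0 0 0.005 0 0 0 0;0 0 0 0 0 0 0;0 0 0 0 0 0 0;0 0 0 0 0 0 0")

```text
time: 18.38
tool_pos: [0.6289, -0.1097, 0.0223]
ee_rot: [3.141, -0.001, 0.342]
wrist_force: [-0.5, 0.1, -1.7]
width: 0.0317
finger_force: 30.0
```

Call:
carry_out(motion="0 0 0.003 0 0 0 0;0 0 0.003 0 0 0 0;0 0 0 0 0 0 0;0 0 0 0 0 0 0")

```text
time: 18.88
tool_pos: [0.6287, -0.1096, 0.0206]
ee_rot: [3.142, 0.0, 0.342]
wrist_force: [-0.4, 0.8, -1.8]
width: 0.0311
finger_force: 30.0
```

Call:
carry_out(motion="0 0 0.002 0 0 0 0;0 0 0.002 0 0 0 0;0 0 0 0 0 0 0;0 0 0 0 0 0 0")

```text
time: 19.38
tool_pos: [0.6288, -0.1097, 0.0201]
ee_rot: [3.141, -0.0, 0.342]
wrist_force: [0.2, 0.8, -0.1]
width: 0.0317
finger_force: 30.0
```

Call:
carry_out(motion="0 0 0.002 0 0 0 0;0 0 0.001 0 0 0 0;0 0 0 0 0 0 0;0 0 0 0 0 0 0")

```text
time: 19.88
tool_pos: [0.6288, -0.1097, 0.0201]
ee_rot: [3.141, -0.0, 0.342]
wrist_force: [-3.0, 1.4, 5.4]
width: 0.0314
finger_force: 30.0
```

Contact. Releasing; next the 100 g at (0.448, 0.302), approached with a narrower opening to stay clear of the pink look-alike.

Call:
carry_out(motion="0 0 0 0 0 0 0.4;0 0 0 0 0 0 0.5;0 0 0 0 0 0 0.6;0 0 0 0 0 0 0.6;0 0 0 0 0 0 0.6;0 0 -0.1 0 0 0 0.6;0 0 -0.2 0 0 0 0.6;0 0 -0.2 0 0 0 0.6;0 0 -0.2 0 0 0 0.6;0 0 -0.2 0 0 0 0.6;0 0 0 0 0 0 0.6;0 0 0 0 0 0 0.6")

```text
time: 21.38
tool_pos: [0.6285, -0.1096, 0.1994]
ee_rot: [3.141, -0.0, 0.342]
wrist_force: [-0.2, 0.4, -1.0]
width: 0.0562
finger_force: 0.0
```

Run:
```python
from h import *
go(.4475,.302)
```

```text
pos [ 0.6285 -0.1096  0.1994] rpy [ 3.141 -0.     0.342] total shares [-0.163 -2.242 -0.   ] min rows 8
```

Call:
carry_out(motion="-0.016 -0.224 0 0 0 0 0.6;-0.016 -0.224 0 0 0 0 0.6;-0.016 -0.224 0 0 0 0 0.6;-0.016 -0.224 0 0 0 0 0.6;-0.016 -0.224 0 0 0 0 0.6;-0.016 -0.224 0 0 0 0 0.6;-0.016 -0.224 0 0 0 0 0.6;-0.016 -0.224 0 0 0 0 0.6;-0.016 -0.224 0 0 0 0 0.6;-0.016 -0.224 0 0 0 0 0.6;0 0 0 0 0 0 0.6;0 0 0 0 0 0 0.6")

```text
time: 22.88
tool_pos: [0.4479, 0.301, 0.1977]
ee_rot: [3.14, 0.003, 0.342]
wrist_force: [0.3, 0.7, 0.7]
width: 0.0564
finger_force: 0.0
```

Run:
```python
from h import *
from bench import imaging
go(.4475,.302,.012)
s=imaging.snapshot('wrist');R=np.array(s['R'])
im=s['pixels'].copy()
for z in(0,.048):
    q=R@np.array([.4475,.302,z])+s['t'];u=q[:2]/q[2]*s['fx']+[s['cx'],s['cy']];print(z,u);cv2.circle(im,tuple(int(v) for v in u),2,(0,255,0),-1)
cv2.imwrite('pics/w3.png',im[...,::-1])
```

```text
pos [0.4479 0.301  0.1977] rpy [3.14e+00 3.00e-03 3.42e-01] total shares [ 0.002 -0.007  0.929] min rows 4
0 [325.39914618 209.81606965]
0.048 [325.26866153 220.36359557]
```

View pics/w3.png

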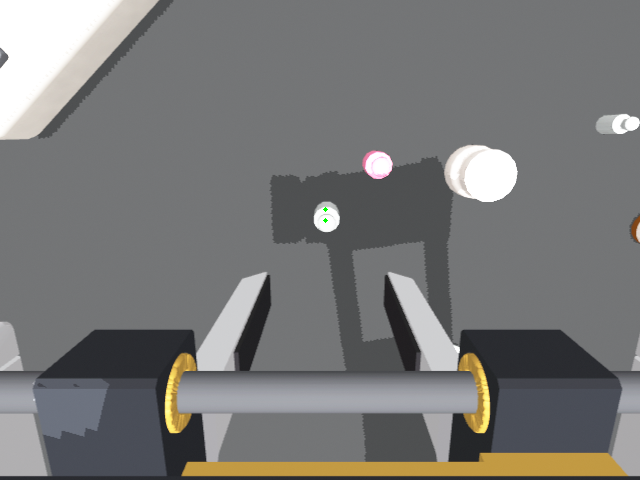

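The weight_100 is at (326,216), on the predicted points, and the pink one at (378,165) is outside the fingers' path.

Call:
carry_out(motion="0.002 -0.007 0.2 0 0 0 0.6;0 0 0.2 0 0 0 0.6;0 0 0.2 0 0 0 0.6;0 0 0.2 0 0 0 0.6;0 0 0.08 0 0 0 0.6;0 0 0.048 0 0 0 0.6;0 0 0 0 0 0 0.6;0 0 0 0 0 0 0.5;0 0 0 0 0 0 0.3;0 0 0 0 0 0 0.15;0 0 0 0 0 0 0;0 0 0 0 0 0 0")

```text
time: 24.42
tool_pos: [0.4486, 0.3032, 0.0141]
ee_rot: [3.141, -0.001, 0.342]
wrist_force: [-0.4, -0.3, 2.4]
width: 0.0233
finger_force: 30.0
```

Call:
carry_out(motion="0 0 0 0 0 0 0;0 0 0 0 0 0 0;0 0 0 0 0 0 0")

```text
time: 24.8
tool_pos: [0.4486, 0.3032, 0.0141]
ee_rot: [3.141, -0.001, 0.342]
wrist_force: [-0.5, -1.5, 4.1]
width: 0.0234
finger_force: 30.0
```

Call:
carry_out(motion="0 0 -0.05 0 0 0 0;0 0 -0.15 0 0 0 0;0 0 -0.2 0 0 0 0;0 0 -0.2 0 0 0 0;0 0 -0.1 0 0 0 0;0 0 0 0 0 0 0")

```text
time: 25.55
tool_pos: [0.4492, 0.3038, 0.1556]
ee_rot: [-3.141, -0.004, 0.342]
wrist_force: [0.8, 0.1, -1.2]
width: 0.0232
finger_force: 30.0
```

Call:
carry_out(motion="-0.055 0.19 0 0 0 0 0;-0.055 0.19 0 0 0 0 0;-0.055 0.19 0 0 0 0 0;-0.055 0.19 0 0 0 0 0;-0.055 0.19 0 0 0 0 0;-0.055 0.19 0 0 0 0 0;-0.055 0.19 0 0 0 0 0;-0.055 0.19 0 0 0 0 0;-0.055 0.19 0 0 0 0 0;-0.07 0.205 0 0 0 0 0;0 0 0 0 0 0 0;0 0 0 0 0 0 0")

```text
time: 27.05
tool_pos: [0.4695, -0.0948, 0.1522]
ee_rot: [-3.139, 0.002, 0.342]
wrist_force: [0.4, -0.4, -0.5]
width: 0.0233
finger_force: 30.0
```

Run:
```python
from h import *
go(.4705,-.0955,.0191)
```

```text
pos [ 0.4695 -0.0948  0.1522] rpy [-3.139e+00  2.000e-03  3.420e-01] total shares [0.005 0.006 0.666] min rows 3
```

Call:
carry_out(motion="0.003 0.003 0.15 0 0 0 0;0 0 0.2 0 0 0 0;0 0 0.15 0 0 0 0;0 0 0.1 0 0 0 0;0 0 0.04 0 0 0 0;0 0 0.01 0 0 0 0;0 0 0.005 0 0 0 0;0 0 0 0 0 0 0;0 0 0 0 0 0 0;0 0 0 0 0 0 0")

```text
time: 28.3
tool_pos: [0.4712, -0.096, 0.023]
ee_rot: [3.141, -0.001, 0.342]
wrist_force: [0.3, -0.0, -0.8]
width: 0.0232
finger_force: 30.0
```

Call:
carry_out(motion="0 0 0.003 0 0 0 0;0 0 0.003 0 0 0 0;0 0 0 0 0 0 0;0 0 0 0 0 0 0")

```text
time: 28.8
tool_pos: [0.471, -0.0959, 0.0214]
ee_rot: [3.142, 0.0, 0.342]
wrist_force: [0.8, -0.3, -1.1]
width: 0.0229
finger_force: 30.0
```

Call:
carry_out(motion="0 0 0.004 0 0 0 0;0 0 0.003 0 0 0 0;0 0 0.002 0 0 0 0;0 0 0 0 0 0 0;0 0 0 0 0 0 0")

```text
time: 29.42
tool_pos: [0.471, -0.0959, 0.0197]
ee_rot: [3.141, -0.0, 0.342]
wrist_force: [-0.3, 0.5, -1.2]
width: 0.0233
finger_force: 30.0
```

Call:
carry_out(motion="0 0 0.002 0 0 0 0;0 0 0.001 0 0 0 0;0 0 0 0 0 0 0;0 0 0 0 0 0 0")

```text
time: 29.92
tool_pos: [0.471, -0.0959, 0.0191]
ee_rot: [3.142, 0.0, 0.342]
wrist_force: [-0.2, -1.1, -1.3]
width: 0.0233
finger_force: 30.0
```

Call:
carry_out(motion="0 0 0.002 0 0 0 0;0 0 0.001 0 0 0 0;0 0 0 0 0 0 0;0 0 0 0 0 0 0")

```text
time: 30.42
tool_pos: [0.4711, -0.0959, 0.019]
ee_rot: [3.141, -0.0, 0.342]
wrist_force: [-2.9, 1.0, 5.5]
width: 0.0232
finger_force: 30.0
```

Contact. Releasing and lifting; the 50 g weight is next at (0.6125, 0.0855).

Call:
carry_out(motion="0 0 0 0 0 0 0.3;0 0 0 0 0 0 0.4;0 0 0 0 0 0 0.5;0 0 0 0 0 0 0.5;0 0 0 0 0 0 0.5;0 0 -0.1 0 0 0 0.5;0 0 -0.2 0 0 0 0.5;0 0 -0.2 0 0 0 0.5;0 0 -0.2 0 0 0 0.5;0 0 -0.2 0 0 0 0.5;0 0 0 0 0 0 0.5;0 0 0 0 0 0 0.5")

```text
time: 31.92
tool_pos: [0.4706, -0.0958, 0.1974]
ee_rot: [-3.141, 0.001, 0.342]
wrist_force: [0.2, 0.3, -0.8]
width: 0.047
finger_force: 0.0
```

Run:
```python
from h import *
go(.6125,.0855)
```

```text
pos [ 0.4706 -0.0958  0.1974] rpy [-3.141e+00  1.000e-03  3.420e-01] total shares [ 0.973 -0.616 -0.001] min rows 4
```

Call:
carry_out(motion="0.16 -0.1 0 0 0 0 0.5;0.16 -0.1 0 0 0 0 0.5;0.16 -0.1 0 0 0 0 0.5;0.16 -0.1 0 0 0 0 0.5;0.16 -0.1 0 0 0 0 0.5;0.17 -0.116 0 0 0 0 0.5;0 0 0 0 0 0 0.5;0 0 0 0 0 0 0.5;0 0 0 0 0 0 0.5")

```text
time: 33.05
tool_pos: [0.6118, 0.0842, 0.1979]
ee_rot: [3.141, 0.001, 0.341]
wrist_force: [0.1, 0.5, 1.0]
width: 0.0468
finger_force: 0.0
```

Run:
```python
from h import *
from bench import imaging
go(.6125,.0855,.012)
s=imaging.snapshot('wrist');R=np.array(s['R'])
im=s['pixels'].copy()
for z in(0,.036):
    q=R@np.array([.6125,.0855,z])+s['t'];u=q[:2]/q[2]*s['fx']+[s['cx'],s['cy']];print(z,u);cv2.circle(im,tuple(int(v) for v in u),1,(0,255,0),-1)
cv2.imwrite('pics/w4.png',im[...,::-1])
```

```text
pos [0.6118 0.0842 0.1979] rpy [3.141e+00 1.000e-03 3.410e-01] total shares [ 0.007 -0.005  0.93 ] min rows 4
0 [325.77914608 208.88056609]
0.036 [325.67313647 216.37467039]
```

View pics/w4.png

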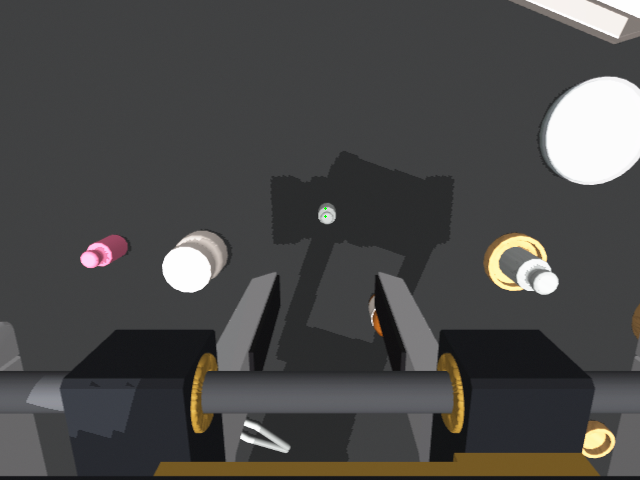

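The weight_50 is at (327,214), on the prediction, and the bottle at (378,318) is clear. Gripping low.

Call:
carry_out(motion="0.005 -0.003 0.2 0 0 0 0.5;0 0 0.2 0 0 0 0.5;0 0 0.2 0 0 0 0.5;0 0 0.2 0 0 0 0.5;0 0 0.08 0 0 0 0.5;0 0 0.052 0 0 0 0.5;0 0 0 0 0 0 0.5;0 0 0 0 0 0 0.4;0 0 0 0 0 0 0.2;0 0 0 0 0 0 0.1;0 0 0 0 0 0 0;0 0 0 0 0 0 0")

```text
time: 34.6
tool_pos: [0.6136, 0.0861, 0.0126]
ee_rot: [3.141, -0.001, 0.342]
wrist_force: [0.1, -0.6, 1.7]
width: 0.0158
finger_force: 30.0
```

Call:
carry_out(motion="0 0 0 0 0 0 0;0 0 0 0 0 0 0;0 0 0 0 0 0 0")

```text
time: 34.98
tool_pos: [0.6136, 0.0861, 0.0126]
ee_rot: [3.141, -0.001, 0.342]
wrist_force: [-0.3, -0.4, 4.0]
width: 0.016
finger_force: 30.0
```

Call:
carry_out(motion="0 0 -0.05 0 0 0 0;0 0 -0.15 0 0 0 0;0 0 -0.2 0 0 0 0;0 0 -0.2 0 0 0 0;0 0 -0.1 0 0 0 0;0 0 0 0 0 0 0")

```text
time: 35.72
tool_pos: [0.6142, 0.0862, 0.1543]
ee_rot: [3.14, -0.004, 0.342]
wrist_force: [0.1, -0.1, -0.7]
width: 0.0157
finger_force: 30.0
```

Call:
carry_out(motion="-0.13 0.15 0 0 0 0 0;-0.13 0.15 0 0 0 0 0;-0.13 0.15 0 0 0 0 0;-0.13 0.15 0 0 0 0 0;-0.13 0.15 0 0 0 0 0;-0.13 0.15 0 0 0 0 0;-0.13 0.15 0 0 0 0 0;-0.13 0.15 0 0 0 0 0;-0.13 0.15 0 0 0 0 0;-0.156 0.171 0 0 0 0 0;0 0 0 0 0 0 0;0 0 0 0 0 0 0")

```text
time: 37.22
tool_pos: [0.4648, -0.2886, 0.1505]
ee_rot: [-3.139, 0.001, 0.341]
wrist_force: [0.0, -0.3, 0.2]
width: 0.0159
finger_force: 30.0
```

Run:
```python
from h import *
go(.4657,-.2895,.0176)
```

```text
pos [ 0.4648 -0.2886  0.1505] rpy [-3.139e+00  1.000e-03  3.410e-01] total shares [0.003 0.008 0.664] min rows 3
```

Call:
carry_out(motion="0.003 0.004 0.15 0 0 0 0;0 0 0.2 0 0 0 0;0 0 0.15 0 0 0 0;0 0 0.1 0 0 0 0;0 0 0.04 0 0 0 0;0 0 0.01 0 0 0 0;0 0 0.005 0 0 0 0;0 0 0 0 0 0 0;0 0 0 0 0 0 0;0 0 0 0 0 0 0")

```text
time: 38.48
tool_pos: [0.4663, -0.2902, 0.0215]
ee_rot: [3.141, -0.0, 0.342]
wrist_force: [0.1, 0.2, -0.5]
width: 0.0157
finger_force: 30.0
```

Call:
carry_out(motion="0 0 0.004 0 0 0 0;0 0 0.003 0 0 0 0;0 0 0.003 0 0 0 0;0 0 0 0 0 0 0;0 0 0 0 0 0 0")

```text
time: 39.1
tool_pos: [0.4661, -0.2899, 0.0191]
ee_rot: [3.142, 0.0, 0.342]
wrist_force: [0.3, 0.9, -0.2]
width: 0.016
finger_force: 30.0
```

Call:
carry_out(motion="0 0 0.003 0 0 0 0;0 0 0.002 0 0 0 0;0 0 0.001 0 0 0 0;0 0 0 0 0 0 0;0 0 0 0 0 0 0")

```text
time: 39.72
tool_pos: [0.4661, -0.29, 0.0179]
ee_rot: [3.141, 0.0, 0.342]
wrist_force: [-0.7, 0.4, 0.1]
width: 0.0158
finger_force: 30.0
```

Call:
carry_out(motion="0 0 0.002 0 0 0 0;0 0 0.001 0 0 0 0;0 0 0 0 0 0 0;0 0 0 0 0 0 0")

```text
time: 40.22
tool_pos: [0.4662, -0.29, 0.0176]
ee_rot: [3.141, -0.0, 0.342]
wrist_force: [-0.7, -0.3, 2.7]
width: 0.0158
finger_force: 30.0
```

Contact. Releasing, then lifting and backing away toward −y for a check.

Call:
carry_out(motion="0 0 0 0 0 0 0.2;0 0 0 0 0 0 0.3;0 0 0 0 0 0 0.4;0 0 0 0 0 0 0.45;0 0 0 0 0 0 0.45;0 0 -0.1 0 0 0 0.45;0 0 -0.2 0 0 0 0.45;0 0 -0.2 0 0 0 0.45;0 0 -0.2 0 0 0 0.45;0 0 -0.2 0 0 0 0.45;0 0 0 0 0 0 0.45;0 0 0 0 0 0 0.45")

```text
time: 41.72
tool_pos: [0.4658, -0.2897, 0.1962]
ee_rot: [-3.141, 0.001, 0.342]
wrist_force: [-0.1, 0.1, -1.5]
width: 0.0419
finger_force: 0.0
```

Call:
carry_out(motion="-0.2 0.1 0 0 0 0 0.45;-0.2 0.1 0 0 0 0 0.45;-0.2 0.1 0 0 0 0 0.45;-0.2 0.1 0 0 0 0 0.45;-0.2 0.1 0 0 0 0 0.45;-0.2 0.1 0 0 0 0 0.45;-0.1 0.1 0 0 0 0 0.45;0 0 0 0 0 0 0.45;0 0 0 0 0 0 0.45;0 0 0 0 0 0 0.45")

```text
time: 42.98
tool_pos: [0.2688, -0.5079, 0.1969]
ee_rot: [-3.141, -0.0, 0.343]
wrist_force: [-0.6, -0.1, -0.7]
width: 0.042
finger_force: 0.0
```

Run:
```python
from h import *
from bench import imaging
go(.3,-.4)
a=[imaging.snapshot(n)['pixels'] for n in('top','scene')]
b=[cv2.resize(a[0][120:320,100:560],(800,348)),cv2.resize(a[1][170:330,80:540],(719,250))]
cv2.imwrite('pics/end.png',np.vstack([b[0],np.pad(b[1],((0,0),(0,81),(0,0)))])[...,::-1])
```

```text
pos [ 0.2688 -0.5079  0.1969] rpy [-3.141 -0.     0.343] total shares [ 0.328 -0.455  0.001] min rows 2
```

View pics/end.png

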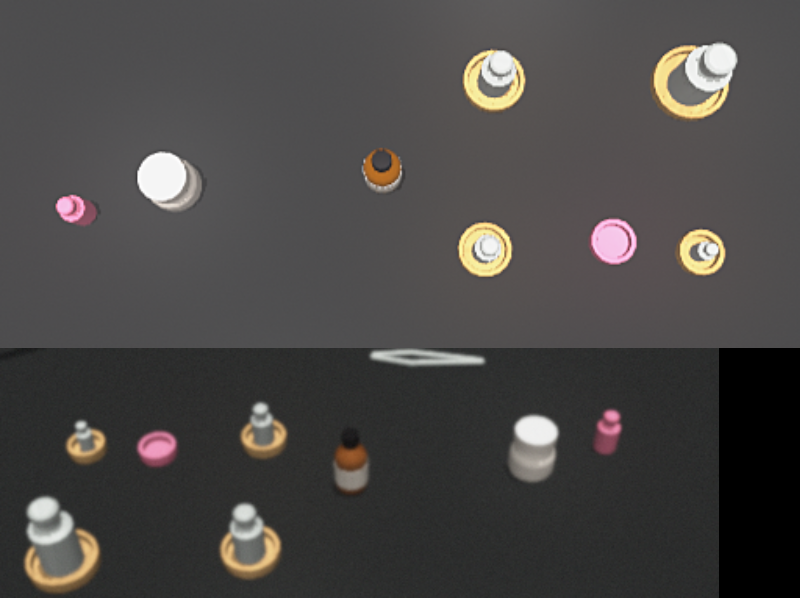

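All four weights stand upright in their own cases: top crop (690,80), (493,80), (485,248) and (702,252). The bottle, the jar and both pink look-alikes have not moved. Handing in.

```bash
python3 -c "
from bench import robot
print(robot.close_job())"
```

```text
the job is handed in; nothing more can be done
None
```

All four weights were put away upright in their own cases, largest to smallest, each set down gently; the bottle, jar and pink look-alikes were left in place, and the job was handed in at about 43 s of the 120 s allowed.

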